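# Load the tile press, flip its safety catch and hold the lever down

### The arm

A 7-joint arm with a two-finger parallel gripper is mounted at the origin on the work surface. World frame = base frame: x ahead of the robot, y to its left, z up, the work surface at z = 0. Lengths are in m, angles in rad, forces in N, time in s.
With the tool pointing down it reaches from about 0.4 to 0.9 m from the base axis. Payload 5.5 kg.
Tool frame: the origin (TCP) lies at the very end of the fingers, on their centre line; the grasp point (between the pads) lies 19 mm behind it; z points along the fingers, y is the line along which they close (so a half turn about z gives the same grasp; the last joint's range is limited). The gripper opens to 85 mm and grips with 20 to 120 N. Pads are 22 mm wide; open, the fingers measure 114 mm over their backs; the gripper's body (76 mm by 85 mm) begins 54 mm behind the grasp point. The pads swing forward as they close: fully open they stand 13 mm farther back than shut.
Start: joints at [-1.058, 0.501, -0.427, 1.55, 0.221, 1.138, -0.21], TCP at [0.161, 0.63, 0.231] pointing down, gripper open.
Joint ranges: [-2.88, 2.88], [-0.31, 2.03], [-1.54, 1.56], [0.2, 2.42], [-1.41, 4.55], [0.19, 2.02], [-2.57, 2.57]. Speed limits (rad/s): [2.57, 2.57, 3.14, 3.14, 3.14, 3.14, 3.14].

### API

Orientations are given as a 3x3 rotation matrix whose columns are the frame's x, y, z axes.
In Python, from rig import read_state, read_camera, job_done gives the robot as it stands.
- The arm moves only by the tool play_rows, never from a script. Its argument "rows" is a list of rows, each a list of 3 entries, a list of its own where there are three numbers: the shift along the world's x, y, z in mm, then the turn about the world's z in rad, then the opening in per cent of the stroke, from 0 (shut) to 100 (fully open). In form: [[[tx, ty, tz], yaw, fingers], ...]. A call has 1 to 8 rows; each row shifts and turns the commanded pose from where the row before left it; what a row does not reach is not made up. A row lasts 1/10 s, in which the tool goes at most 50 mm and 8.59 degrees, less where a joint would pass 70% of its speed; a pose out of reach is approached as far as the arm can. A call is refused whole if a number of a shift passes 50 or a number of a turn 0.15, either way. A call with a gripper value outside its range is refused whole. The fingers move at their own pace and stop on an object; "grip_force" is the grip in N (left out, the last holds). Time passes only in rows, so rows that do not move let the fingers close. It gives the time, the measured TCP pose, the force, the opening and the grip force at its end, in the units of the state.
- read_state(): the state, without advancing time (a new reading comes with each control period).
- read_camera(name): name is "side" or "top"; returns a dict with "pixels" (480x640x3 uint8, red, green, blue), "fx", "fy", "cx", "cy" (pixels), "camera_from_world" (4x4, takes a point from world to camera coordinates). Camera axes: x right, y down, z forward; pixel columns grow to the right and rows downward; lengths in m; the calibration is good to about 2 mm. A picture is of the moment at which its call begins. There is no depth.
- job_done(): hands the job in; it is judged then, once.
The state is a dict: "time": time; "q": joint angles; "joint_vel": joint speeds; "tau": joint torques, N m; "eef_pos": TCP position; "ee_rot": TCP orientation; "force": force on the tool from outside, world axes, zero at the start; "torque": the same for the moment, N m; "width": opening from 0.0 (shut) to 1.0 (fully open); "grip_force": force on a finger pad.
Only numpy, scipy, OpenCV 4.12 (cv2) and the standard library are available. Lean on these libraries where they do the work, as an engineer would, in place of code of your own. Each camera call takes 0.05 s, during which the arm holds its last target. There are 200 camera calls.

### The job

Slide the wooden tile mould into the slot of the little hand press, fin end outwards, until it is fully home against the end stop. Then flip the press's safety catch all the way over towards the robot, pull the lever it guards towards the robot as far as it goes so that the rubber foot presses on the mould, and finish still gripping the lever there: do not let go. Leave the bowl, the small pot and the clay bird where they are.

Things in the scene. Friction and masses are not known exactly. Their poses are not given: they have to be found in the camera images.
- press: Grey steel bench-top tile press, fixed to the table; place and yaw vary. Origin: on the table, below the seated mould's centre. x points to its back (away from the robot), y out of the open mouth of its slot, z up. Flat bed 12 mm thick: x -75 to 95, y -150 to 85 mm; a narrower feed bed (x -50 to 50) runs on to y 150 mm: the mould can be set on it before sliding in.
- seat (a point): Top face of the press's bed at the slot's centre (12 mm above the table), axes as the press. The fully home mould has its origin here, its axes parallel to the press's.
- mould: Closed two-board wooden tile mould: striped slab 80 (x) by 150 (y) by 14 mm thick, about 0.16 kg, flat on the table. Origin: centre of its underside. On its top at the +y end stands a wooden grip fin 14 mm thick (x), 35 mm long (y 40 to 75 mm), top 59 mm above the underside. It enters the slot -y end first; the fin stays outside the rails, at the press's +y side.
- mould_fin (a point): Point to grip inside the mould's fin: x 0, y 57.5 mm, 42 mm above its underside.
- catch (a joint): Safety catch, a steel crank on a shaft along the press's y axis. 0: closed, its dog props the lever so that it cannot be pulled; 1.2 rad: flipped all the way over to its stop. It starts between 0 and 0.08. Growing values swing its finger bar up and over towards the press's -x (front). Stiff by friction (about 1 to 2 N at the finger bar), stays where it is left.
- catch_pivot (a point): Point on the catch's shaft axis (along the press's y), at press x 0, y -150, z 158 mm.
- catch_grip (a point): Point to grip on the catch's finger bar, moves with it: round steel, 14 mm in diameter, along the press's y (y -122 to -176 mm, crank arm at its inner end, y -122 to -132), gripped at y -155 mm, 60 mm from the shaft axis. Seen from the shaft it leans 0.6 rad from upright towards the press's +x when closed, 0.6 rad towards -x when flipped over.
- lever (a joint): Press lever, hinged about the press's y axis. 0: upright (rest); 0.6 rad: pulled fully towards the press's -x (front) to its stop. A spring brings it back to 0 when let go; with the mould in place the foot meets the mould at 0.44 and full travel takes about 5 to 9 N at the bar. While the catch is closed it gives only about 0.1 and then blocks.
- lever_pivot (a point): Point on the lever's hinge axis (along the press's y): press x 60, y -15, z 120 mm.
- lever_grip (a point): Point to grip on the lever's wooden handle bar, on its axis, moves with the lever: round, 18 mm in diameter, 78 mm long along the press's y (from 48 mm on the +y side of this point to 30 mm on its -y side). The lever arm, flat steel 12 mm wide, meets the bar's +y end, 42 mm from here. 160 mm from the hinge axis, so 280 mm above the table at rest.
- foot: Sprung black rubber press foot 50 x 50 x 10 mm under the overarm, centred at press x 0, y -32 mm; origin at the centre of its underside, 20 mm above the seated mould's top at rest. Moves down 45 mm per rad of the lever.
- bowl: Bystander: terracotta bowl, rim radius 45 mm, 50 mm tall. Origin: centre of its underside.
- pinch_pot: Bystander: small dark pot, rim radius 35 mm, 60 mm tall. Origin: centre of its underside.
- bird: Bystander: clay bird figure, 60 mm tall, about 80 mm long. Origin: centre of its underside.
- slot_mouth (a point): Mouth of the slot, on the bed's top face at press x 0, y 45 mm. Side rails 83 mm apart, 22 mm high, run from y 25 to the end stop's face at y -75 mm; flared guides widen from y 25 to 45 mm. Lips on the rails overhang 6 mm inwards, underside 16.5 mm above the bed.
- overarm (a point): Top of the press's overarm above the foot, 120 mm above the table, at press x 0, y -32 mm. The arm spans x -28 to 88, y -57 to -7 mm and hangs on a column behind (x 61 to 89).
Things that resemble listed ones, but are neither listed nor needed, are in the scene too. Of the things like the mould, leave any that is pink; of the rest the smaller one is meant.

How it is judged:
On the way, in this order (a step that is already met when the one before it is completed fails the run):
1. the mould is fully home in the press's slot (x of mould in the frame of seat between -0.003 and 0.003 m and y of mould in the frame of seat between -0.004 and 0.004 m and z of mould in the frame of seat between -0.003 and 0.003 m and angle between the y axis of mould and the y axis of press, either way round below 0.06 rad and y of mould_fin in the frame of seat above 0.03 m), for 0.2 s.
2. the safety catch is flipped all the way over, the lever still at rest (value of joint catch above 1 rad and value of joint lever below 0.1 rad), for 0.2 s.
3. the lever is pulled fully and the foot presses on the mould (value of joint lever above 0.52 rad and contact force between foot and mould above 3 N), for 0.2 s.
At the end, for the whole second after the job is handed in: The mould lies home in the slot (within 3 mm across, 4 mm along, flat on the bed within 3 mm, square within 0.06 rad, fin outwards), the catch is over (joint above 1.0), the lever is held by the fingers (over 1.5 N) beyond 0.52 rad, still, and the foot presses on the mould with more than 3 N (all of step 1 and all of step 3 and value of joint catch above 1 rad and contact force between the fingers and lever above 1.5 N and velocity of joint lever between -0.1 and 0.1 rad/s); the arm keeps its last pose, push and grip.
It fails at once if the bowl is moved (over 30 mm) or tipped (distance of bowl from where it was at the start of the episode above 0.03 m or angle between bowl's own z axis and vertical above 0.5 rad).
It fails at once if the small pot is moved (over 30 mm) or tipped (distance of pinch_pot from where it was at the start of the episode above 0.03 m or angle between pinch_pot's own z axis and vertical above 0.5 rad).
It fails at once if the clay bird is moved (over 30 mm) or tipped (distance of bird from where it was at the start of the episode above 0.03 m or angle between bird's own z axis and vertical above 0.5 rad).
It also fails if it takes over 64 s, if anything falls off the work surface, if the arm or the gripper's body presses on something with over 40 N, if the wrist force passes 120 N, or if a joint passes its speed limit or range.

## Working session

There is one attempt and no reset: what is moved stays moved. The work goes in short steps, Python scripts to look and compute and a tool call to move; the robot and the scene stay as the last step left them, time stands still between calls to the robot, and variables do not carry over. Pictures are saved under pics/ and viewed, at most 10 in all, crops included, and the job is handed in when it is done.

Besides the shell and the picture viewer there is one more tool, called after "Call:" by a JSON object that holds its "op" and its "data", one argument or row to a line. play_rows: Moves the arm, as the interface text tells. Its arguments: {"type":"object","properties":{"rows":{"type":"array"},"grip_force":{"type":"number"}},"required":["rows"]}

```bash
mkdir -p pics; ls
cat > h.py <<'E'
import numpy as np, cv2
from rig import read_state, read_camera, job_done
def save(name,fn,crop=None,s=1):
    c=read_camera(name); im=c["pixels"][:,:,::-1]
    if crop: x0,y0,x1,y1=crop; im=im[y0:y1,x0:x1]
    im=cv2.resize(im,None,fx=s,fy=s,interpolation=cv2.INTER_CUBIC) if s!=1 else im
    cv2.imwrite("pics/"+fn,im); return c
def proj(c,P):
    P=np.atleast_2d(P); T=np.array(c["camera_from_world"]); p=P@T[:3,:3].T+T[:3,3]
    return np.c_[c["fx"]*p[:,0]/p[:,2]+c["cx"], c["fy"]*p[:,1]/p[:,2]+c["cy"]]
def back(c,uv,z):
    T=np.array(c["camera_from_world"]); R=T[:3,:3]; o=-R.T@T[:3,3]
    uv=np.atleast_2d(uv); d=np.c_[(uv[:,0]-c["cx"])/c["fx"],(uv[:,1]-c["cy"])/c["fy"],np.ones(len(uv))]@R
    return o+d*((z-o[2])/d[:,2])[:,None]
E
python3 - <<'E'
from h import *
for n in("top","side"):
    c=save(n,n+"0.png"); T=np.array(c["camera_from_world"]); print(n,c["fx"],c["fy"],c["cx"],c["cy"]); print(T.round(4)); print(-T[:3,:3].T@T[:3,3])
s=read_state(); print(s)
E
```

```text
pics
top 538.6964369585211 538.6964369585211 319.5617346746857 241.30562879804967
[[ 0.0181 -0.9997  0.0183  0.1385]
 [-0.984  -0.0211 -0.1769  0.6   ]
 [ 0.1773 -0.0148 -0.9841  1.2436]
 [ 0.      0.      0.      1.    ]]
[0.36746147 0.16958199 1.32739839]
side 573.7318279647205 573.7318279647205 313.835593807959 242.8724305485213
[[-0.9969 -0.0789  0.0043  0.5663]
 [-0.0599  0.7178 -0.6936  0.0567]
 [ 0.0516 -0.6917 -0.7203  1.3754]
 [ 0.      0.      0.      1.    ]]
[0.49692158 0.95536244 1.02763096]
{'time': 0.1, 'q': array([-1.05780414,  0.50172767, -0.42678819,  1.55134423,  0.22081891,
        1.13830146, -0.21034458]), 'joint_vel': array([-0.00152988, -0.00155755,  0.00032198, -0.00280529,  0.00011588,
       -0.00028377, -0.00149182]), 'tau': array([-1.14566516e-02, -5.70809591e+01, -5.83867148e+00, -2.81749105e+01,
        1.05436327e-02,  5.57737556e-03, -1.20890777e-07]), 'eef_pos': array([0.16058454, 0.6292108 , 0.23037843]), 'ee_rot': array([[-9.68962448e-01,  2.47207539e-01, -4.54198786e-04],
       [ 2.47207955e-01,  9.68961017e-01, -1.66581482e-03],
       [ 2.82989342e-05, -1.72639356e-03, -9.99998509e-01]]), 'force': array([-0.45979432,  0.15789559,  0.53355542]), 'torque': array([ 0.02701928,  0.04270986, -0.00697221]), 'grip_force': 0.0, 'width': 1.000735128951691}
```

View pics/top0.png

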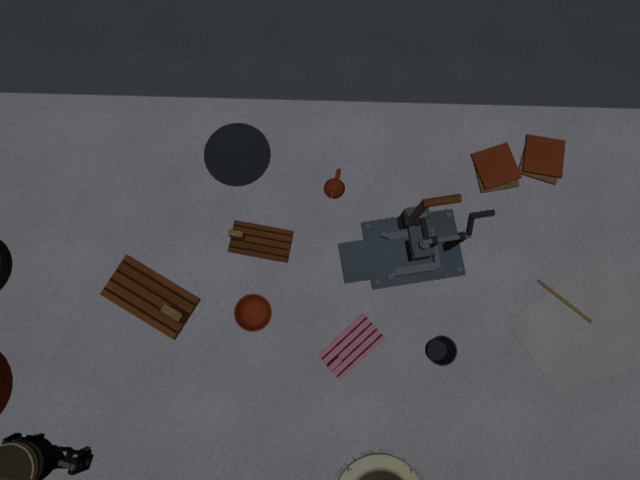

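View pics/side0.png

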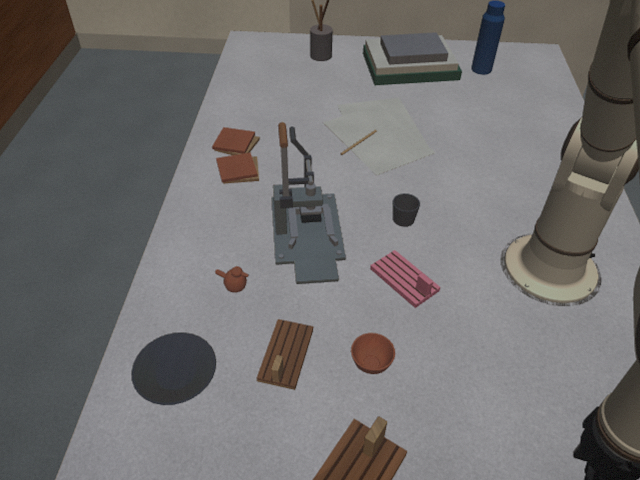

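Mould candidates in the top picture: small brown at (262,242), large brown at (150,297) and pink at (352,347). The small brown one fits, because pink is excluded and it is the smaller of the other two. I'll confirm it in an enlarged crop together with the press.

Run:
```python
from h import *
a=read_camera("top")["pixels"][185:300,222:502,::-1]; b=read_camera("side")["pixels"][115:395,230:350,::-1]
g=lambda x:np.clip((x/255.)**0.6*255,0,255).astype(np.uint8)
A=cv2.resize(g(a),None,fx=2.85,fy=2.85,interpolation=cv2.INTER_CUBIC)
cv2.imwrite("pics/crop1.png",A)
B=cv2.resize(cv2.rotate(g(b),cv2.ROTATE_90_COUNTERCLOCKWISE),None,fx=2.85,fy=2.0,interpolation=cv2.INTER_CUBIC)
cv2.imwrite("pics/crop1.png",np.vstack([A,B[:, :A.shape[1]]])); print(A.shape,B.shape)
```

```text
(328, 798, 3) (240, 798, 3)
```

View pics/crop1.png

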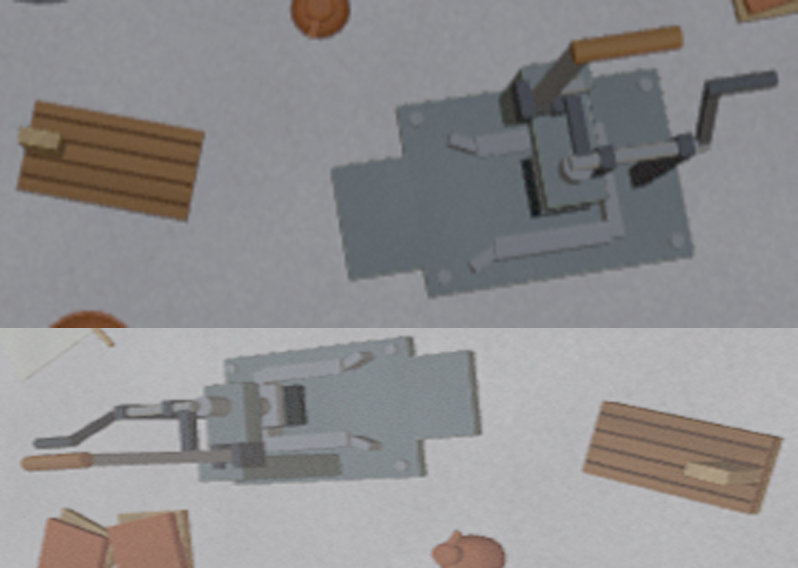

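The crop confirms the small brown mould: top face corners are at crop (37,100), (204,130), (188,221) and (18,189), with the fin at the left end, which is its +y end. The press mouth faces left. Next I'll fit the poses from both cameras.

```bash
cat >> h.py <<'E'
from scipy.optimize import least_squares
def W(pose,P):
    x,y,a=pose; P=np.atleast_2d(P)/1000.; c,s=np.cos(a),np.sin(a)
    return np.c_[x+c*P[:,0]-s*P[:,1], y+s*P[:,0]+c*P[:,1], P[:,2]]
E
python3 - <<'E'
from h import *
t=read_camera("top"); s=read_camera("side")
tu=lambda p:(np.array(p,float)+.5)/2.85-.5+[222,185]
su=lambda p:np.array([[349-(y-328)/2.0,115+x/2.85] for x,y in p])
pm=[[-75,85],[95,85],[95,-150],[-75,-150],[50,150],[-50,150]]
M={"press":(tu([(429,297),(397,105),(658,69),(693,256),(331,168),(350,280)]),pm,12,
   su([(410,340),(421,474),(200,480),(225,360),(477,434),(471,350)])),
 "mould":(tu([(37,100),(204,130),(188,221),(18,189)]),[[40,75],[40,-75],[-40,-75],[-40,75]],14,
   su([(753,512),(583,472),(603,403),(777,437)]))}
for n,(a,m,z,b) in M.items():
    P=np.c_[np.array(m,float),np.full(len(m),z)]
    for w in((1,0),(0,1),(1,1)):
        f=lambda q:np.r_[w[0]*(proj(t,W(q,P))-a).ravel(),w[1]*(proj(s,W(q,P))-b).ravel()]
        r=least_squares(f,[.4,.1,0],loss="soft_l1"); print(n,w,r.x.round(4),np.abs(r.fun).max().round(2),(r.fun.reshape(-1,2).round(1).tolist() if w==(1,1) else ""))
for nm,uv in dict(bowl=(253,313),pot=(441,350),bird=(335,188)).items(): print(nm,back(t,uv,.05)[0].round(3))
E
```

```text
press (1, 0) [ 0.5768 -0.052   0.1694] 0.99 
press (0, 1) [ 0.5768 -0.0465  0.1577] 11.81 
press (1, 1) [ 0.5769 -0.0506  0.1651] 10.98 [[-0.9, -0.1], [-0.7, 0.1], [-0.4, -0.3], [0.4, 0.5], [-0.5, -0.8], [-0.9, -0.3], [3.0, -1.8], [-0.8, -1.3], [-1.3, 11.0], [2.1, -1.2], [-0.2, -1.3], [0.8, -1.9]]
mould (1, 0) [ 0.6024  0.2949 -0.1608] 0.47 
mould (0, 1) [ 0.6038  0.2997 -0.1492] 0.85 
mould (1, 1) [ 0.6031  0.2975 -0.1544] 1.37 [[-1.4, -0.1], [-0.6, -0.3], [-0.9, -0.8], [-1.2, -0.1], [-0.5, -1.1], [0.1, -0.7], [1.4, -0.7], [0.7, -1.2]]
bowl [0.423 0.304 0.05 ]
pot [ 0.346 -0.138  0.05 ]
bird [0.731 0.115 0.05 ]
```

Call:
{"op": "play_rows", "data": {
  "rows": [
    [[28, -17, 0], -0.092, 100],
    [[28, -17, 0], -0.092, 100],
    [[28, -17, 0], -0.092, 100],
    [[28, -17, 0], -0.092, 100],
    [[28, -17, 0], -0.092, 100],
    [[28, -17, 0], -0.092, 100],
    [[28, -17, 0], -0.092, 100],
    [[28, -17, 0], -0.092, 100]
  ]
}}

```text
time: 1.1
eef_pos: [0.3856, 0.4931, 0.2314]
ee_rot: [[-0.549, 0.836, 0.0], [0.836, 0.549, 0.0], [0.0, 0.0, -1.0]]
force: [0.6, 0.3, 0.0]
width: 1.001
grip_force: 0.0
```

Call:
{"op": "play_rows", "data": {
  "rows": [
    [[28, -17, -10], -0.092, 100],
    [[28, -17, -10], -0.092, 100],
    [[28, -17, -10], -0.092, 100],
    [[28, -17, -10], -0.092, 100],
    [[28, -17, -10], -0.092, 100],
    [[28, -17, -10], -0.092, 100],
    [[28, -17, -10], -0.092, 100],
    [[28, -17, -10], -0.092, 100]
  ]
}}

```text
time: 1.9
eef_pos: [0.6096, 0.3572, 0.1508]
ee_rot: [[0.154, 0.988, -0.0], [0.988, -0.154, 0.0], [0.0, -0.0, -1.0]]
force: [-0.2, 0.5, -0.0]
width: 1.002
grip_force: 0.0
```

Call:
{"op": "play_rows", "data": {
  "rows": [
    [[0, 0, 0], 0, 100]
  ]
}}

```text
time: 2.0
eef_pos: [0.6129, 0.3512, 0.1492]
ee_rot: [[0.16, 0.987, 0.001], [0.987, -0.16, -0.005], [-0.005, 0.002, -1.0]]
force: [0.6, -1.6, 0.2]
width: 1.002
grip_force: 0.0
```

Call:
{"op": "play_rows", "data": {
  "rows": [
    [[1, 0, -15], 0, 100],
    [[1, 0, -15], 0, 100],
    [[0, 0, -15], 0, 100],
    [[0, 0, -15], 0, 100],
    [[0, 0, -15], 0, 100],
    [[0, 0, -10], 0, 100],
    [[0, 0, 0], 0, 100]
  ]
}}

```text
time: 2.7
eef_pos: [0.6092, 0.3572, 0.0638]
ee_rot: [[0.15, 0.989, -0.003], [0.989, -0.15, -0.002], [-0.002, -0.003, -1.0]]
force: [0.5, 0.3, -0.6]
width: 1.003
grip_force: 0.0
```

Run:
```python
from h import *
c=save("side","g1.png",(200,260,400,420),4); print(read_state()["eef_pos"])
```

```text
[0.61002709 0.35751563 0.06517078]
```

View pics/g1.png

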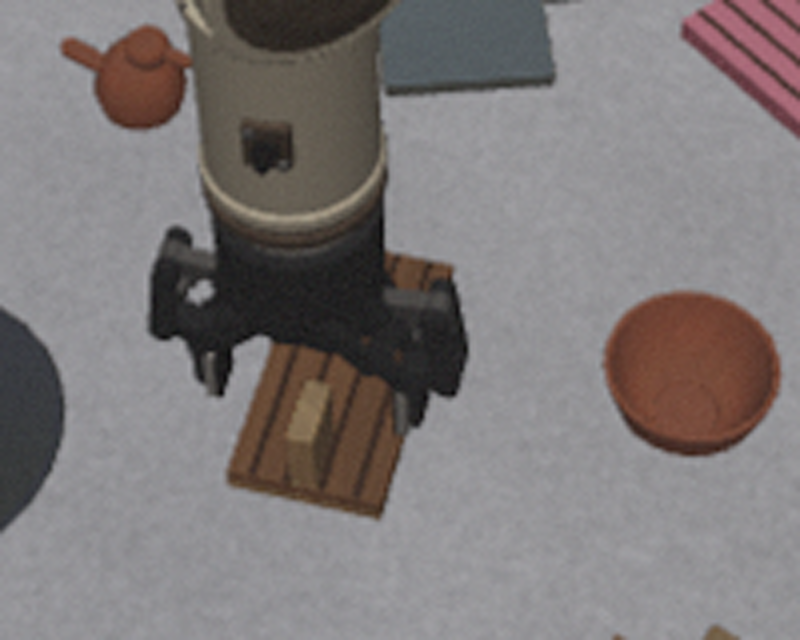

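The fingers straddle the fin (fin top at crop (318,385), fingertips at (210,388) and (400,430)). I'll go down, close on it and lift.

Call:
{"op": "play_rows", "data": {
  "rows": [
    [[1, -1, -15], 0, 100],
    [[1, -1, -15], 0, 100],
    [[0, 0, -10], 0, 100],
    [[0, 0, 0], 0, 100],
    [[0, 0, 0], 0, 50],
    [[0, 0, 0], 0, 0],
    [[0, 0, 0], 0, 0],
    [[0, 0, 0], 0, 0]
  ],
  "grip_force": 90
}}

```text
time: 3.55
eef_pos: [0.613, 0.3561, 0.027]
ee_rot: [[0.15, 0.989, 0.001], [0.989, -0.15, 0.001], [0.001, 0.001, -1.0]]
force: [-0.4, 0.6, 0.2]
width: 0.327
grip_force: 0.0
```

Call:
{"op": "play_rows", "data": {
  "rows": [
    [[0, 0, 0], 0, 0],
    [[0, 0, 0], 0, 0],
    [[0, 0, 0], 0, 0]
  ]
}}

```text
time: 3.85
eef_pos: [0.6131, 0.3562, 0.027]
ee_rot: [[0.15, 0.989, 0.001], [0.989, -0.15, 0.001], [0.001, 0.001, -1.0]]
force: [-0.2, -0.0, 3.9]
width: 0.152
grip_force: 88.6
```

Call:
{"op": "play_rows", "data": {
  "rows": [
    [[0, 0, 15], 0, 0],
    [[0, 0, 20], 0, 0],
    [[-5, -10, 10], 0.02, 0],
    [[-10, -36, 0], 0.06, 0],
    [[-10, -36, 0], 0.06, 0],
    [[-10, -36, 0], 0.06, 0],
    [[-10, -36, 0], 0.06, 0],
    [[-10, -36, 0], 0.057, 0]
  ]
}}

```text
time: 4.65
eef_pos: [0.5564, 0.1634, 0.0716]
ee_rot: [[-0.168, 0.986, -0.0], [0.986, 0.168, -0.001], [-0.001, -0.0, -1.0]]
force: [1.6, -0.5, -1.7]
width: 0.153
grip_force: 87.9
```

Call:
{"op": "play_rows", "data": {
  "rows": [
    [[-10, -26, 0], 0, 0],
    [[-2, -10, 0], 0, 0],
    [[0, 0, 0], 0, 0],
    [[0, 0, 0], 0, 0]
  ]
}}

```text
time: 5.05
eef_pos: [0.5461, 0.1311, 0.0718]
ee_rot: [[-0.166, 0.986, 0.001], [0.986, 0.166, 0.001], [0.001, 0.001, -1.0]]
force: [1.0, 1.4, -1.2]
width: 0.148
grip_force: 87.8
```

Run:
```python
from h import *
s=read_state(); print(s["eef_pos"],s["ee_rot"][:,1],s["width"])
g=lambda x:np.clip((x/255.)**0.6*255,0,255).astype(np.uint8)
a=read_camera("top")["pixels"][185:300,242:502,::-1]; b=read_camera("side")["pixels"][190:345,240:440,::-1]
A=cv2.resize(g(a),(780,345),interpolation=cv2.INTER_CUBIC);B=cv2.resize(g(b),None,fx=1.6,fy=1.6,interpolation=cv2.INTER_CUBIC)
o=np.zeros((600,780,3),np.uint8);o[:345]=A;o[345:345+248,:320]=B;cv2.imwrite("pics/g2.png",o)
```

```text
[0.54614357 0.13109683 0.07179825] [0.98610937 0.16609173 0.00136038] 0.14756875912274697
```

View pics/g2.png

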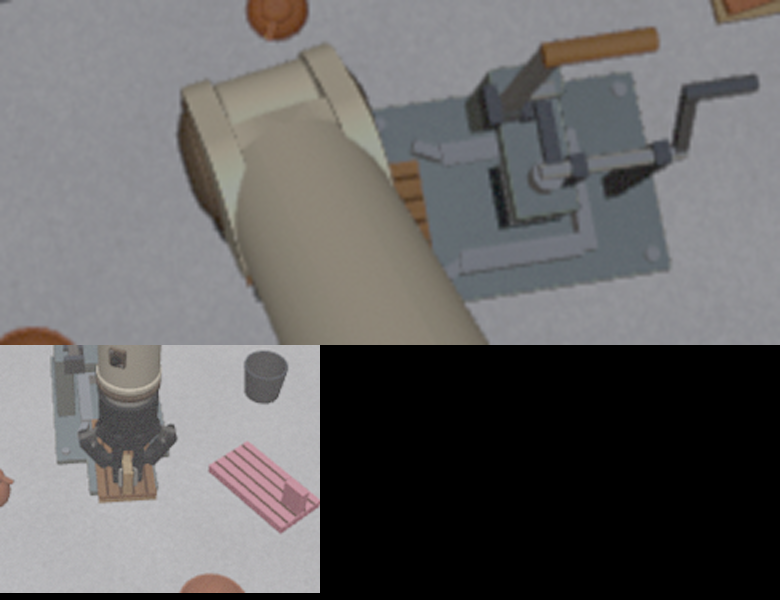

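The mould is held level and in line with the press; its front edge corner shows at crop (417,162). I'll set it down on the feed bed just outside the mouth.

Run:
```python
from h import *
c=read_camera("top")
for z in(.05,.059):
    p=back(c,[242+417/3.,185+162/3.],z)[0]; d=p[:2]-[.5769,-.051]; a=.167
    print(z,p, d@[np.cos(a),np.sin(a)], d@[-np.sin(a),np.cos(a)])
d=np.array(read_state()["eef_pos"][:2])-[.5769,-.051];print(d@[np.cos(a),np.sin(a)], d@[-np.sin(a),np.cos(a)])
```

```text
0.05 [0.60640984 0.00196102 0.05      ] 0.0379027288416408 0.04731895385367196
0.059 [0.60472631 0.00314201 0.059     ] 0.03643893189564551 0.04876335318595331
-8.082142617766783e-05 0.18557298114520926
```

Call:
{"op": "play_rows", "data": {
  "rows": [
    [[0, 0, -12], 0, 0],
    [[0, 0, -10], 0, 0],
    [[0, 0, -5], 0, 0],
    [[0, 0, -3], 0, 0],
    [[0, 0, -2], 0, 0],
    [[0, 0, 0], 0, 0],
    [[0, 0, 0], 0, 0]
  ]
}}

```text
time: 5.9
eef_pos: [0.546, 0.1298, 0.0395]
ee_rot: [[-0.165, 0.986, 0.001], [0.986, 0.165, 0.0], [0.0, 0.001, -1.0]]
force: [-0.2, -0.1, -1.3]
width: 0.149
grip_force: 87.9
```

Call:
{"op": "play_rows", "data": {
  "rows": [
    [[0, 0, -1], 0, 0],
    [[0, 0, 0], 0, 30],
    [[0, 0, 0], 0, 30],
    [[0, 0, 0], 0, 30],
    [[0, 0, 0], 0, 0],
    [[0, 0, 0], 0, 0],
    [[0, 0, 0], 0, 0]
  ],
  "grip_force": 60
}}

```text
time: 6.6
eef_pos: [0.5458, 0.1298, 0.0385]
ee_rot: [[-0.165, 0.986, 0.0], [0.986, 0.165, 0.0], [0.0, 0.0, -1.0]]
force: [-0.9, -0.3, 2.0]
width: 0.156
grip_force: 59.5
```

Call:
{"op": "play_rows", "data": {
  "rows": [
    [[0, 0, 0], 0, 0],
    [[2, -10, 0], 0, 0],
    [[2, -10, 0], 0, 0],
    [[2, -10, 0], 0, 0],
    [[0, 0, 0], 0, 0]
  ]
}}

```text
time: 7.1
eef_pos: [0.5526, 0.0967, 0.0385]
ee_rot: [[-0.162, 0.987, 0.001], [0.987, 0.162, -0.002], [-0.002, 0.001, -1.0]]
force: [0.6, -3.1, 4.1]
width: 0.155
grip_force: 59.9
```

Call:
{"op": "play_rows", "data": {
  "rows": [
    [[1, -8, 0], 0, 0],
    [[1.5, -8, 0], 0, 0],
    [[1.5, -8, 0], 0, 0],
    [[0, 0, 0], 0, 0]
  ]
}}

```text
time: 7.5
eef_pos: [0.5562, 0.074, 0.0386]
ee_rot: [[-0.164, 0.986, 0.001], [0.986, 0.164, -0.001], [-0.001, 0.001, -1.0]]
force: [0.8, 0.3, 5.5]
width: 0.155
grip_force: 60.1
```

Run:
```python
from h import *
a=.167
for k in range(1):
    s=read_state(); d=np.array(s["eef_pos"][:2])-[.5769,-.051];print(d@[np.cos(a),np.sin(a)], d@[-np.sin(a),np.cos(a)],s["force"],s["torque"])
```

```text
0.0004084102965772225 0.12670976593449054 [0.78480238 0.33734109 5.54050057] [-0.00788342  0.02453991  0.05193933]
```

Forces are low, so I'll keep sliding.

Call:
{"op": "play_rows", "data": {
  "rows": [
    [[1, -8, 0], 0, 0],
    [[1.5, -8, 0], 0, 0],
    [[1.5, -8, 0], 0, 0],
    [[1, -8, 0], 0, 0],
    [[1, -8, 0], 0, 0],
    [[0, 0, 0], 0, 0]
  ]
}}

```text
time: 8.1
eef_pos: [0.5622, 0.034, 0.0385]
ee_rot: [[-0.164, 0.986, 0.001], [0.986, 0.164, -0.001], [-0.001, 0.001, -1.0]]
force: [1.6, -1.0, 5.1]
width: 0.154
grip_force: 60.1
```

Call:
{"op": "play_rows", "data": {
  "rows": [
    [[1, -7, 0], 0, 0],
    [[1, -7, 0], 0, 0],
    [[0, 0, 0], 0, 0]
  ]
}}

```text
time: 8.4
eef_pos: [0.5644, 0.0211, 0.0386]
ee_rot: [[-0.165, 0.986, 0.001], [0.986, 0.165, -0.0], [-0.0, 0.001, -1.0]]
force: [1.3, 0.6, 4.4]
width: 0.151
grip_force: 60.1
```

Call:
{"op": "play_rows", "data": {
  "rows": [
    [[1, -5, 0], 0, 0],
    [[1, -4, 0], 0, 0],
    [[0.5, -3, 0], 0, 0],
    [[0, 0, 0], 0, 0]
  ]
}}

```text
time: 8.8
eef_pos: [0.5663, 0.0104, 0.0385]
ee_rot: [[-0.166, 0.986, 0.0], [0.986, 0.166, 0.001], [0.001, 0.0, -1.0]]
force: [0.5, 3.1, 5.2]
width: 0.152
grip_force: 60.3
```

Call:
{"op": "play_rows", "data": {
  "rows": [
    [[0.3, -2, 0], 0, 0],
    [[0, 0, 0], 0, 0]
  ]
}}

```text
time: 9.0
eef_pos: [0.5665, 0.0089, 0.0385]
ee_rot: [[-0.166, 0.986, 0.0], [0.986, 0.166, 0.001], [0.001, 0.0, -1.0]]
force: [0.9, 3.3, 7.0]
width: 0.155
grip_force: 60.3
```

Call:
{"op": "play_rows", "data": {
  "rows": [
    [[0.3, -2, 0], 0, 0],
    [[0, 0, 0], 0, 0]
  ]
}}

```text
time: 9.2
eef_pos: [0.5666, 0.0077, 0.0385]
ee_rot: [[-0.167, 0.986, -0.0], [0.986, 0.167, 0.002], [0.002, 0.0, -1.0]]
force: [-0.5, 5.1, 6.8]
width: 0.15
grip_force: 60.3
```

Call:
{"op": "play_rows", "data": {
  "rows": [
    [[0.3, -2, 0], 0, 0],
    [[0, 0, 0], 0, 0]
  ]
}}

```text
time: 9.4
eef_pos: [0.5666, 0.0076, 0.0385]
ee_rot: [[-0.168, 0.986, -0.001], [0.986, 0.168, 0.003], [0.003, -0.0, -1.0]]
force: [-1.9, 9.2, 7.8]
width: 0.154
grip_force: 60.5
```

Call:
{"op": "play_rows", "data": {
  "rows": [
    [[0.3, -2, 0], 0, 0],
    [[0, 0, 0], 0, 0]
  ]
}}

```text
time: 9.6
eef_pos: [0.5665, 0.0076, 0.0385]
ee_rot: [[-0.169, 0.986, -0.001], [0.986, 0.169, 0.005], [0.005, -0.0, -1.0]]
force: [-2.4, 13.1, 7.8]
width: 0.153
grip_force: 60.6
```

Call:
{"op": "play_rows", "data": {
  "rows": [
    [[0.3, -2, 0], 0, 0],
    [[0, 0, 0], 0, 0]
  ]
}}

```text
time: 9.8
eef_pos: [0.5664, 0.0076, 0.0385]
ee_rot: [[-0.171, 0.985, -0.002], [0.985, 0.171, 0.007], [0.007, -0.001, -1.0]]
force: [-4.6, 16.5, 9.6]
width: 0.157
grip_force: 60.8
```

Call:
{"op": "play_rows", "data": {
  "rows": [
    [[-1, 6, 0], 0, 0],
    [[0, 0, 0], 0, 60],
    [[0, 0, 0], 0, 60],
    [[0, 0, 0], 0, 60],
    [[0, 0, 10], 0, 60],
    [[-2, 10, 30], 0, 60],
    [[-2, 10, 40], 0, 60],
    [[0, 0, 40], 0, 60]
  ]
}}

```text
time: 10.6
eef_pos: [0.5617, 0.0272, 0.1597]
ee_rot: [[-0.167, 0.986, -0.002], [0.986, 0.167, 0.001], [0.001, -0.001, -1.0]]
force: [1.2, 1.2, 0.3]
width: 0.603
grip_force: 0.0
```

Call:
{"op": "play_rows", "data": {
  "rows": [
    [[-20, 10, 45], 0, 60],
    [[-30, 10, 45], 0, 60],
    [[-40, 0, 45], 0, 60],
    [[-40, 0, 10], 0, 60],
    [[-30, 0, 0], 0, 60],
    [[0, 0, 0], 0, 60]
  ]
}}

```text
time: 11.2
eef_pos: [0.409, 0.0445, 0.2924]
ee_rot: [[-0.165, 0.986, 0.0], [0.986, 0.165, -0.0], [-0.0, 0.0, -1.0]]
force: [0.6, 0.8, 0.3]
width: 0.603
grip_force: 0.0
```

Run:
```python
from h import *
s=read_state(); print(s["eef_pos"],s["width"],s["time"])
g=lambda x:np.clip((x/255.)**0.6*255,0,255).astype(np.uint8)
a=read_camera("top")["pixels"][185:305,325:515,::-1]; b=read_camera("side")["pixels"][115:295,255:365,::-1]
A=cv2.resize(g(a),None,fx=2.5,fy=2.5,interpolation=cv2.INTER_CUBIC);B=cv2.resize(g(b),None,fx=2.9,fy=2.9,interpolation=cv2.INTER_CUBIC)
o=np.zeros((522,475+319,3),np.uint8);o[:300,:475]=A;o[:522,475:]=B[:522,:319];cv2.imwrite("pics/g3.png",o)
```

```text
[0.40895382 0.04446489 0.2924055 ] 0.6029887946785816 11.2
```

View pics/g3.png

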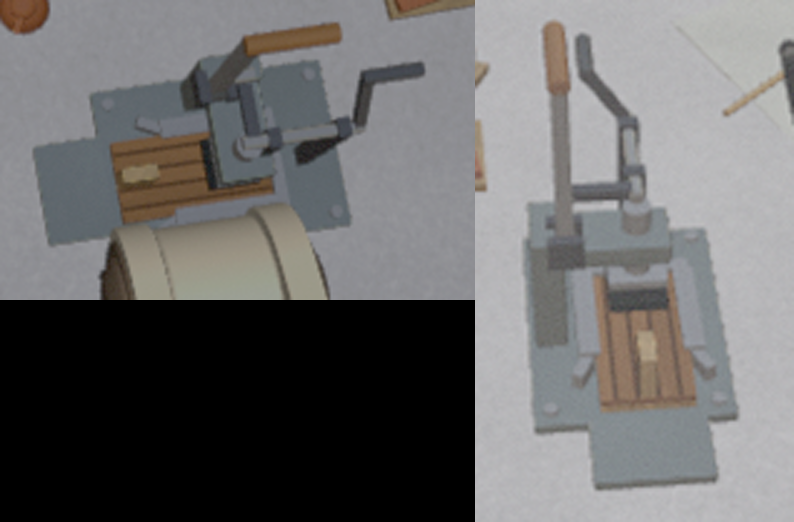

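The mould sits in the slot under the foot, with its +y edge at top-crop (110,142)–(122,222). The lever bar is at (247,46)–(340,33) and the catch bar at (365,77)–(422,70). I'll check that it is home and work out the catch target.

Run:
```python
from h import *
c=read_camera("top"); q=np.array([.5769,-.051,.167]); u=lambda p:(np.array(p,float)+.5)/2.5-.5+[325,185]
def pf(p):
    d=p[:,:2]-q[:2]; a=q[2]; return np.c_[d@[np.cos(a),np.sin(a)],d@[-np.sin(a),np.cos(a)]].round(4)
print("mould edge",pf(back(c,u([(110,142),(122,222)]),.026)))
print("feed",pf(back(c,u([(34,149),(50,244)]),.012)), "bed",pf(back(c,u([(91,94),(320,61)]),.012)))
for nm,P in dict(catch=[[34,-132,207.5],[34,-176,207.5]],lever=[[60,-9,280],[60,-87,280]],medge=[[40,75,26],[-40,75,26]]).items():
    print(nm,((proj(c,W(q,P))-[325,185]+.5)*2.5-.5).round(0).tolist())
s=read_camera("side")
for nm,P in dict(catch=[[34,-132,207.5],[34,-176,207.5]],lever=[[60,-9,280],[60,-87,280]],medge=[[40,75,26],[-40,75,26]]).items():
    print(nm,((proj(s,W(q,P))-[255,115]+.5)*2.9-.5+[475,0]).round(0).tolist())
for P in ([34,-157,207],[-34,-157,207],[60,-57,280],[-30,-57,252]): print(P,W(q,P).round(4))
```

```text
mould edge [[ 0.04    0.0745]
 [-0.0397  0.0759]]
feed [[ 0.0463  0.1485]
 [-0.0494  0.1476]] bed [[ 0.0932  0.0834]
 [ 0.0934 -0.1509]]
catch [[371.0, 77.0], [421.0, 70.0]]
lever [[242.0, 47.0], [337.0, 34.0]]
medge [[110.0, 142.0], [123.0, 222.0]]
catch [[587.0, 69.0], [584.0, 38.0]]
lever [[561.0, 88.0], [555.0, 28.0]]
medge [[600.0, 401.0], [697.0, 395.0]]
[34, -157, 207] [[ 0.6365 -0.2002  0.207 ]]
[-34, -157, 207] [[ 0.5695 -0.2115  0.207 ]]
[60, -57, 280] [[ 0.6455 -0.0972  0.28  ]]
[-30, -57, 252] [[ 0.5568 -0.1122  0.252 ]]
```

Call:
{"op": "play_rows", "data": {
  "rows": [
    [[0, -35, 5], 0, 60],
    [[10, -40, 0], 0, 60],
    [[25, -40, 0], 0, 60],
    [[35, -40, 0], 0, 60],
    [[40, -40, 0], 0, 60],
    [[40, -30, 0], 0, 60],
    [[40, -14, 0], 0, 60],
    [[30, -4, 0], 0, 60]
  ]
}}

```text
time: 12.2
eef_pos: [0.6277, -0.1948, 0.2945]
ee_rot: [[-0.162, 0.987, -0.001], [0.987, 0.162, -0.001], [-0.001, -0.002, -1.0]]
force: [0.6, -0.2, 0.1]
width: 0.605
grip_force: 0.0
```

Call:
{"op": "play_rows", "data": {
  "rows": [
    [[8, -2, 0], 0, 60],
    [[0, 0, -20], 0, 60],
    [[0, 0, 0], 0, 60],
    [[0, 0, 0], 0, 60]
  ]
}}

```text
time: 12.6
eef_pos: [0.6328, -0.1931, 0.2755]
ee_rot: [[-0.165, 0.986, -0.002], [0.986, 0.165, 0.0], [0.001, -0.002, -1.0]]
force: [-0.1, 0.3, -0.7]
width: 0.6
grip_force: 0.0
```

Call:
{"op": "play_rows", "data": {
  "rows": [
    [[4, -7, 0], 0, 60],
    [[0, 0, -15], 0, 60],
    [[0, 0, -20], 0, 60],
    [[0, 0, -20], 0, 60],
    [[0, 0, -20], 0, 60],
    [[0, 0, -11], 0, 60],
    [[0, 0, 0], 0, 60]
  ]
}}

```text
time: 13.3
eef_pos: [0.6361, -0.1999, 0.1882]
ee_rot: [[-0.165, 0.986, -0.004], [0.986, 0.165, 0.001], [0.002, -0.003, -1.0]]
force: [0.2, -0.2, 1.3]
width: 0.599
grip_force: 0.0
```

Call:
{"op": "play_rows", "data": {
  "rows": [
    [[0, 0, 0], 0, 0],
    [[0, 0, 0], 0, 0],
    [[0, 0, 0], 0, 0],
    [[0, 0, 0], 0, 0]
  ],
  "grip_force": 25
}}

```text
time: 13.7
eef_pos: [0.6379, -0.2005, 0.1916]
ee_rot: [[-0.165, 0.986, 0.001], [0.986, 0.165, -0.001], [-0.001, 0.001, -1.0]]
force: [-1.0, -0.6, 4.9]
width: 0.157
grip_force: 24.4
```

Call:
{"op": "play_rows", "data": {
  "rows": [
    [[-4, -0.6, 2.3], 0, 0],
    [[-3.8, -0.6, 2.2], 0, 0],
    [[-4, -0.7, 1.8], 0, 0],
    [[-4.2, -0.7, 1.5], 0, 0],
    [[-4.3, -0.7, 1.2], 0, 0],
    [[-4.3, -0.7, 0.8], 0, 0],
    [[-4.5, -0.8, 0.5], 0, 0],
    [[-4.5, -0.7, 0.2], 0, 0]
  ]
}}

```text
time: 14.5
eef_pos: [0.6077, -0.2058, 0.204]
ee_rot: [[-0.166, 0.986, 0.009], [0.986, 0.166, -0.002], [-0.003, 0.009, -1.0]]
force: [5.2, -0.0, 4.5]
width: 0.157
grip_force: 24.6
```

Call:
{"op": "play_rows", "data": {
  "rows": [
    [[-4.5, -0.7, -0.2], 0, 0],
    [[-4.5, -0.8, -0.5], 0, 0],
    [[-4.3, -0.7, -0.8], 0, 0],
    [[-4.3, -0.7, -1.2], 0, 0],
    [[-4.2, -0.7, -1.5], 0, 0],
    [[-4, -0.7, -1.8], 0, 0],
    [[-3.8, -0.6, -2.2], 0, 0],
    [[-4, -0.6, -2.3], 0, 0]
  ]
}}

```text
time: 15.3
eef_pos: [0.5705, -0.2118, 0.1903]
ee_rot: [[-0.165, 0.986, 0.001], [0.986, 0.165, -0.001], [-0.001, 0.001, -1.0]]
force: [9.3, -3.5, 2.2]
width: 0.154
grip_force: 26.6
```

Call:
{"op": "play_rows", "data": {
  "rows": [
    [[-3, -0.5, -2], 0, 0],
    [[0, 0, 0], 0, 0]
  ]
}}

```text
time: 15.5
eef_pos: [0.5707, -0.2118, 0.1903]
ee_rot: [[-0.166, 0.986, 0.008], [0.986, 0.166, -0.001], [-0.003, 0.007, -1.0]]
force: [10.1, -2.2, 4.9]
width: 0.153
grip_force: 26.6
```

Call:
{"op": "play_rows", "data": {
  "rows": [
    [[3, 0.5, 1], 0, 0],
    [[0, 0, 0], 0, 60],
    [[0, 0, 0], 0, 60],
    [[0, 0, 0], 0, 60],
    [[0, 0, 15], 0, 60],
    [[0, 0, 30], 0, 60],
    [[0, 0, 40], 0, 60],
    [[0, 0, 40], 0, 60]
  ]
}}

```text
time: 16.3
eef_pos: [0.5696, -0.2109, 0.3161]
ee_rot: [[-0.165, 0.986, -0.001], [0.986, 0.165, 0.0], [0.001, -0.001, -1.0]]
force: [0.8, -0.9, 0.0]
width: 0.596
grip_force: 0.0
```

Call:
{"op": "play_rows", "data": {
  "rows": [
    [[0, 0, 30], 0, 60],
    [[15, 23, 0], 0, 60],
    [[20, 30, 0], 0, 60],
    [[20, 30, 0], 0, 60],
    [[15, 23, 0], 0, 60],
    [[6, 8, 0], 0, 60],
    [[0, 0, 0], 0, 60],
    [[0, 0, 0], 0, 60]
  ]
}}

```text
time: 17.1
eef_pos: [0.6455, -0.0991, 0.3446]
ee_rot: [[-0.163, 0.987, -0.001], [0.987, 0.163, -0.001], [-0.001, -0.001, -1.0]]
force: [0.4, -1.1, -0.2]
width: 0.599
grip_force: 0.0
```

Run:
```python
from h import *
s=read_state(); print(s["eef_pos"],s["width"],s["time"])
g=lambda x:np.clip((x/255.)**0.6*255,0,255).astype(np.uint8)
b=read_camera("side")["pixels"][75:275,235:385,::-1]
cv2.imwrite("pics/g4.png",cv2.resize(g(b),None,fx=3,fy=3,interpolation=cv2.INTER_CUBIC))
```

```text
[ 0.64554509 -0.09910343  0.34458267] 0.5993781473280514 17.1
```

View pics/g4.png

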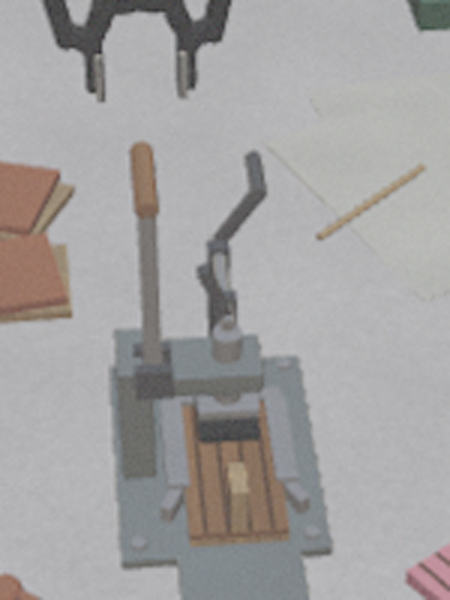

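The catch now leans to the front (finger at crop (255,165)), and the lever bar at (145,178) is centred below the open fingers. I'll go down and grip the lever.

Call:
{"op": "play_rows", "data": {
  "rows": [
    [[0, 1, -20], 0, 60],
    [[0, 1, -20], 0, 60],
    [[0, 0, -20], 0, 60],
    [[0, 0, -15], 0, 60],
    [[0, 0, -8], 0, 60],
    [[0, 0, 0], 0, 60],
    [[0, 0, 0], 0, 0],
    [[0, 0, 0], 0, 0]
  ],
  "grip_force": 50
}}

```text
time: 17.95
eef_pos: [0.647, -0.0954, 0.2626]
ee_rot: [[-0.165, 0.986, 0.002], [0.986, 0.165, -0.0], [-0.001, 0.002, -1.0]]
force: [1.1, 0.8, -0.8]
width: 0.266
grip_force: 0.0
```

Call:
{"op": "play_rows", "data": {
  "rows": [
    [[0, 0, 0], 0, 0],
    [[0, 0, 0], 0, 0]
  ]
}}

```text
time: 18.15
eef_pos: [0.6464, -0.0954, 0.2628]
ee_rot: [[-0.165, 0.986, 0.001], [0.986, 0.165, -0.0], [-0.001, 0.001, -1.0]]
force: [-3.3, -0.6, 6.0]
width: 0.194
grip_force: 48.9
```

Call:
{"op": "play_rows", "data": {
  "rows": [
    [[-7.9, -1.3, -0.2], 0, 0],
    [[-7.9, -1.3, -0.6], 0, 0],
    [[-7.8, -1.3, -1], 0, 0],
    [[-7.8, -1.3, -1.4], 0, 0],
    [[-7.7, -1.3, -1.8], 0, 0],
    [[-7.6, -1.3, -2.1], 0, 0],
    [[-7.5, -1.3, -2.6], 0, 0],
    [[-7.3, -1.2, -2.9], 0, 0]
  ]
}}

```text
time: 18.95
eef_pos: [0.5877, -0.1056, 0.2512]
ee_rot: [[-0.166, 0.986, 0.009], [0.986, 0.166, -0.001], [-0.002, 0.008, -1.0]]
force: [4.8, 0.9, 6.3]
width: 0.19
grip_force: 51.4
```

Call:
{"op": "play_rows", "data": {
  "rows": [
    [[-7.2, -1.2, -3.3], 0, 0],
    [[-7, -1.2, -3.7], 0, 0],
    [[-6.8, -1.1, -4], 0, 0],
    [[-6.6, -1.1, -4.3], 0, 0],
    [[0, 0, 0], 0, 0]
  ]
}}

```text
time: 19.45
eef_pos: [0.5599, -0.1103, 0.2353]
ee_rot: [[-0.165, 0.986, 0.008], [0.986, 0.165, -0.001], [-0.002, 0.008, -1.0]]
force: [7.0, -0.7, 5.0]
width: 0.19
grip_force: 52.8
```

```bash
cat > ang.py <<'E'
from h import *
s=read_state(); d=(np.array(s["eef_pos"])-[.6464,-.0954,.2628])*1000
x=-(d[0]*.986+d[1]*.166); print("pull",x,"dz",d[2],"theta",np.arctan2(x,160+d[2]),s["force"],s["grip_force"],s["width"],s["time"])
E
python3 ang.py
```

```text
pull 87.80346811829443 dz -27.45873128476195 theta 0.5850855786757069 [ 6.96319532 -0.70985503  4.96289371] 52.832404375076294 0.19028100880766974 19.45
```

Call:
{"op": "play_rows", "data": {
  "rows": [
    [[-3, -0.5, -2], 0, 0],
    [[-2, -0.3, -1], 0, 0],
    [[0, 0, 0], 0, 0],
    [[0, 0, 0], 0, 0]
  ]
}}

```text
time: 19.85
eef_pos: [0.5573, -0.1108, 0.2335]
ee_rot: [[-0.166, 0.986, 0.012], [0.986, 0.166, -0.001], [-0.003, 0.012, -1.0]]
force: [8.6, -1.2, 5.9]
width: 0.193
grip_force: 52.8
```

```bash
python3 ang.py
python3 - <<'E'
from h import *
g=lambda x:np.clip((x/255.)**0.6*255,0,255).astype(np.uint8)
b=read_camera("side")["pixels"][75:275,235:385,::-1]
cv2.imwrite("pics/g5.png",cv2.resize(g(b),None,fx=3,fy=3,interpolation=cv2.INTER_CUBIC))
E
```

```text
pull 90.4066956130799 dz -29.25944097957395 theta 0.6049963824948771 [ 8.62401204 -1.19534026  5.94391167] 52.79530584812164 0.1930499344339506 19.85
```

View pics/g5.png

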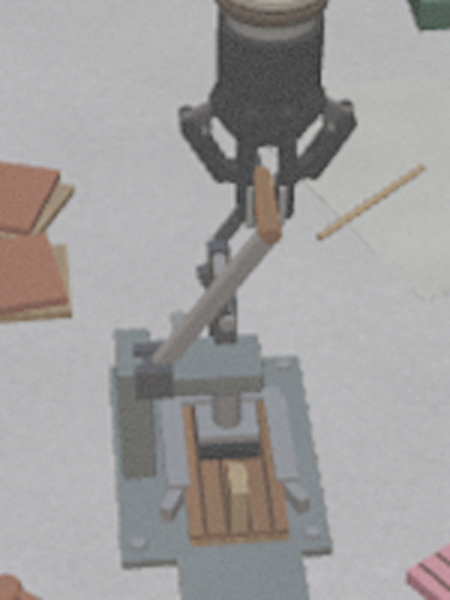

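The lever is fully pulled and still gripped (bar at crop (267,200)). The foot rests on the mould at (228,430), and the mould is still home. I'm handing the job in.

```bash
python3 -c "
from h import *
print(job_done())"
```

```text
the job is handed in; nothing more can be done
None
```

I handed the job in at about 20 s: the mould is home against the stop, the catch is flipped over, and the lever is at about 0.60 rad, still gripped, with the foot on the mould; `job_done()` returned no verdict.

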